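# Stow the spacer sleeve and hold the module cover at its balance point

## Robot

A 6-joint arm with a two-finger parallel gripper is mounted at the origin on the work surface. World frame = base frame: x ahead of the robot, y to its left, z up, the work surface at z = 0. Lengths are in m, angles in rad, forces in N, time in s.
With the tool pointing down it reaches from about 0.4 to 0.825 m from the base axis. Payload 7 kg.
Tool frame: the origin (TCP) lies midway between the tips of the shut fingers; the grasp point (between the pads) lies 19 mm behind it; z points along the fingers, x is the direction in which the jaws open and shut, and the axes are right-handed (so a half turn about z gives the same grasp; the last joint's range is limited). The gripper opens to 88 mm and grips with 3 to 60 N. Pads are 19 mm wide; open, the fingers measure 130 mm over their backs; the gripper's body (78 mm by 193 mm) begins 47 mm behind the grasp point.
Start: joints at [1.582, 0.359, 0.012, 0, -1.224, -0.288], TCP at [0.184, 0.649, 0.227] pointing down, gripper open.
Joint ranges: [-3.07, 3.07], [-1.43, 2.12], [-1.02, 1.25], [-3.03, 1.67], [-3.05, -0], [-3.03, 3.03]. Speed limits (rad/s): [2.39, 2.39, 3.01, 3.14, 3.14, 3.14].

## Interface

Orientations are given as [roll, pitch, yaw] about the fixed x, y, z axes, in that order (R = Rz(yaw) Ry(pitch) Rx(roll)).
In Python, from station import arm, viewer, ticket gives the robot as it stands. The module is installed in compiled form; this text tells all that it offers.
- The arm moves only by the tool step_arm, never from a script. Its argument "targets" is a list of rows, each a list of 3 entries, a list of its own where there are three numbers: the shift along the tool's x, y, z in m, then the turn, a rotation vector about the tool's x, y, z in degrees, then the opening, from -1 (shut) to 1 (fully open), so that 0 is half open. A call has exactly 8 rows; each row shifts and turns the commanded pose from where the row before left it, along the tool's axes as they then stand; what a row does not reach is not made up. A row lasts 1/10 s, in which the tool goes at most 50 mm and 8.59 degrees, less where a joint would pass 70% of its speed; a pose out of reach is approached as far as the arm can. A call is refused whole if a number of a shift passes 0.05 or a number of a turn 8.59, either way. A call with a gripper value outside its range is refused whole. The fingers move at their own pace and stop on an object; "grip_force" is the grip in N (left out, the last holds). Time passes only in rows, so rows that do not move let the fingers close, or fill a call up. It gives the time, the measured TCP pose, the force and the opening at its end, in the units of the state.
- arm.get_state(): the state, without advancing time (a new reading comes with each control period).
- viewer.grab_frame(name): name is "scene" or "side" or "wrist"; returns (picture, depth): 400x640x3 uint8, red, green, blue; 400x640 float32, m along the optical axis (not along the pixel's ray), 0 where there is no reading.
- viewer.calibration(name): a dict with "fov_y" (degrees; the focal length in pixels is half the picture's height over the tangent of half this angle, whatever the lens; pixels are square), "cx", "cy" (the principal point, pixels), "world_to_cam" (4x4, takes a point from world to camera coordinates); the wrist camera has in their place "tool_from_camera" (4x4, takes a point from camera to tool coordinates, whose origin is the TCP and whose axes are the tool frame's). Camera axes: x right, y up, looking along -z (the intrinsics and any distortion apply to the point x, -y, -z); pixel columns grow to the right and rows downward; lengths in m; the calibration is good to about 2 mm. The wrist camera is an equidistant fisheye: a pixel r from the principal point sees the ray r / f radians off the axis. A picture is of the moment at which its call begins: read the wrist's pose just before it. calibration takes no time and is no camera call.
- ticket.job_done(): hands the job in, once; it reports no verdict.
The state is a dict: "t": time; "q": joint angles; "qd": joint speeds; "joint_efforts": joint torques, N m; "eef_pos": TCP position; "ee_rot": TCP orientation; "force": force on the tool from outside, world axes, zero at the start; "moment": the same for the moment, N m; "width": finger opening in m.
Only numpy, scipy, OpenCV 4.12 (cv2) and the standard library are available. Lean on these libraries where they do the work, as an engineer would, in place of code of your own. Each camera call takes 0.05 s, during which the arm holds its last target.

## Task

Slip the loose white spacer sleeve over the plain post on the low module's deck (not the post with the wide head) until it sits fully down, and let go of it. Then take the open cover by its steel bar, swing it up off its stop to the balance point where the panel stands plumb upright, and finish still gripping the bar and holding the cover still there, so that a colleague can fit its stay. Do not let the cover go over and fall shut, and leave the bottle, jar and screw cap where they are.

Things in the scene. Friction and masses are not known exactly. Their poses are not given: they have to be found in the camera images.
- module: Low dark fixed module. Origin: at bench level below the middle of the hinge; x along the hinge, z up. Deck 35 mm above the bench, 240 mm along x, y = 0 to -165 mm. At y = 0 a 16 mm thick hinge wall, top 84 mm over the bench; pillars at the outer corners (x = +-108, y = -153 mm), 14 mm square, top 85 mm. Posts stand at y = -85, x = +-55 mm, either way round.
- plain_post: Fixed plain steel post, 18 mm in diameter, 44 mm high, its top 8 mm tapering to 8 mm diameter, no head. Origin: centre of its foot, on the deck, 35 mm above the bench. z up.
- headed_post: Fixed steel post of the same height (44 mm) with a disc head 34 mm in diameter, 11 mm thick, on top: the sleeve cannot go over it. Origin: centre of its foot, on the deck.
- sleeve: Loose white plastic spacer sleeve (short tube), outside diameter 46 mm, bore 25 mm, 28 mm high, about 50 g, standing upright on the bench. Origin: centre of its underside; z along its bore, up.
- cover (a joint): Dark hinged cover, angle in rad: 0 = shut over the deck; 1.571 = panel plumb, its balance point; 2.45 = leaning open on its stop to module +y, where it starts. Free hinge: let go, it falls one way or the other. Panel 200 mm wide, 6 mm thick, reaching 150 mm from the hinge axis, about 0.4 kg, centre of mass in the panel's plane.
- cover_hinge (a point): Middle of the hinge axis, 90 mm above the bench, over the module's origin; its axes are those of the module, so its x axis is the hinge axis.
- cover_bar (a point): Middle of the round steel grip bar at the cover's free edge: 12 mm diameter, 120 mm long, parallel to the hinge axis, 195 mm from it in the panel's plane, an arm at each end, 39 mm clear gap to the panel. It can turn between the fingers. At cover angle a it lies at module y = -195 cos(a) mm and 195 sin(a) mm above the hinge.
- solvent_bottle: Bystander: glass bottle with red cap, 70 mm diameter, 140 mm high, upright. Origin: centre of underside.
- jar: Bystander: amber glass jar with white cap, 54 mm diameter, 65 mm high, upright. Origin: centre of underside.
- cap: Bystander: red bottle screw cap, 42 mm diameter, 24 mm high. Origin: centre of underside.

How it is judged:
On the way, in this order (a step that is already met when the one before it is completed fails the run):
1. the sleeve sits fully down on the plain post, let go, with the cover still open on its stop (horizontal distance between sleeve and plain_post below 0.006 m and z of sleeve in the frame of plain_post below 0.005 m and angle between sleeve's own z axis and vertical below 0.12 rad and contact force between the fingers and sleeve below 0.1 N and linear speed of sleeve below 0.03 m/s and value of joint cover above 2.3 rad), for 0.2 s.
2. the cover is gripped and held still at its balance point (value of joint cover between 1.491 and 1.651 rad and velocity of joint cover between -0.06 and 0.06 rad/s and contact force between the fingers and cover above 3 N), for 0.3 s.
At the end, for the whole second after the job is handed in: The sleeve sits fully down on the plain post (within 5 mm of the deck, centred within 6 mm, upright, untouched by the fingers) and the cover is held by the fingers (contact force over 3 N), still, with its panel within 0.08 rad (4.6 degrees) of plumb upright, bar more than 275 mm above the bench (all of step 2 and horizontal distance between sleeve and plain_post below 0.006 m and z of sleeve in the frame of plain_post below 0.005 m and angle between sleeve's own z axis and vertical below 0.12 rad and contact force between the fingers and sleeve below 0.1 N and linear speed of sleeve below 0.03 m/s and height (world z) of cover_bar above 0.275 m); the arm keeps its last pose, push and grip.
It fails at once if the cover went over its balance point and fell towards shut (value of joint cover below 1.2 rad).
It fails at once if the capped glass bottle was disturbed (distance of solvent_bottle from where it was at the start of the episode above 0.03 m or angle between solvent_bottle's own z axis and vertical above 0.5 rad).
It fails at once if the amber jar was disturbed (distance of jar from where it was at the start of the episode above 0.03 m or angle between jar's own z axis and vertical above 0.5 rad).
It fails at once if the loose screw cap was disturbed (distance of cap from where it was at the start of the episode above 0.03 m or angle between cap's own z axis and vertical above 0.5 rad).
It also fails if it takes over 67 s, if anything falls off the work surface, if the arm or the gripper's body presses on something with over 40 N, if the wrist force passes 120 N, or if a joint passes its speed limit or range.

## Working session

There is one attempt and no reset: what is moved stays moved. The work goes in short steps, Python scripts to look and compute and a tool call to move; the robot and the scene stay as the last step left them, time stands still between calls to the robot, and variables do not carry over. Pictures are saved under pics/ and viewed, and the job is handed in when it is done.

Besides the shell and the picture viewer there is one more tool, called after "Call:" by a JSON object that holds its "name" and its "arguments". step_arm: Moves the arm, as the interface text tells. Its arguments: {"type":"object","properties":{"targets":{"type":"array"},"grip_force":{"type":"number"}},"required":["targets"]}

```bash
mkdir -p pics
python3 - <<'E'
from station import arm, viewer
import cv2
s=arm.get_state(); print(s)
for n in ["scene","side","wrist"]:
    im,d=viewer.grab_frame(n); cv2.imwrite(f"pics/a_{n}.png",im[:,:,::-1]); 
    import numpy as np
    np.savez(f"a_{n}.npz",im=im,d=d)
    print(n,viewer.calibration(n))
E
```

```text
{'t': 0.0, 'q': array([ 1.58209041e+00,  3.59374552e-01,  1.10831832e-02, -3.86626774e-04,
       -1.22408478e+00, -2.88113662e-01]), 'qd': array([-5.69637274e-04,  2.32827779e-04,  1.32504253e-03,  3.58081870e-04,
       -4.05998005e-04,  3.17436053e-05]), 'joint_efforts': array([-4.73323835e-04, -5.82711017e+01,  2.93048537e+01,  6.99741796e+00,
        7.01118741e-03, -1.57665850e-04]), 'eef_pos': array([0.18434637, 0.64884098, 0.22563467]), 'ee_rot': array([-3.14149218e+00, -1.61799230e-03, -1.84774766e+00]), 'force': array([ 0.07441589, -1.10443952, -0.32420065]), 'moment': array([-0.03857267, -0.01543572, -0.00907966]), 'width': 0.08761889962040216}
scene {'fov_y': 53.46223860035332, 'cx': 322.0308553501447, 'cy': 191.71222925158872, 'world_to_cam': array([[ 0.08825127,  0.99599456, -0.01437154, -0.08479997],
       [-0.76739317,  0.07718026,  0.63651467,  0.36230415],
       [ 0.63507436, -0.0451446 ,  0.77113068, -1.32673308],
       [ 0.        ,  0.        ,  0.        ,  1.        ]])}
side {'fov_y': 43.20115905226981, 'cx': 315.628806029298, 'cy': 201.3048045484258, 'world_to_cam': array([[-0.98598491, -0.16640949, -0.01190109,  0.55801906],
       [ 0.09822234, -0.63667241,  0.76485333, -0.09977801],
       [-0.13485594,  0.75296489,  0.64409452, -1.24007842],
       [ 0.        ,  0.        ,  0.        ,  1.        ]])}
wrist {'fov_y': 65.70646984690485, 'cx': 321.01844616576585, 'cy': 201.68857297678764, 'tool_from_camera': array([[ 9.99998438e-01, -9.37106015e-04,  1.49832203e-03,
        -2.13017303e-04],
       [-5.18057828e-04, -9.66029236e-01, -2.58432287e-01,
        -6.90966282e-02],
       [ 1.68960134e-03,  2.58431107e-01, -9.66028213e-01,
        -1.57548580e-01],
       [ 0.00000000e+00,  0.00000000e+00,  0.00000000e+00,
         1.00000000e+00]])}
```

View pics/a_scene.png

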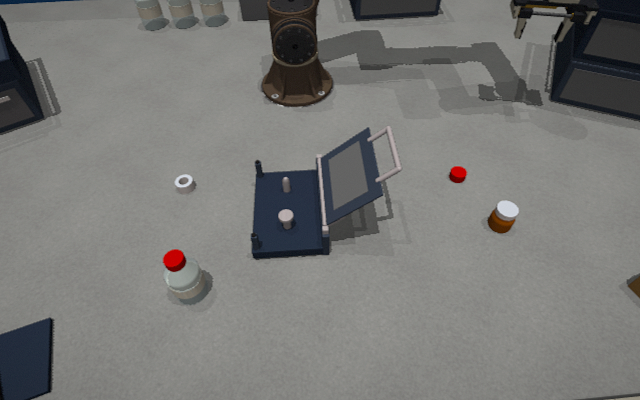

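View pics/a_side.png

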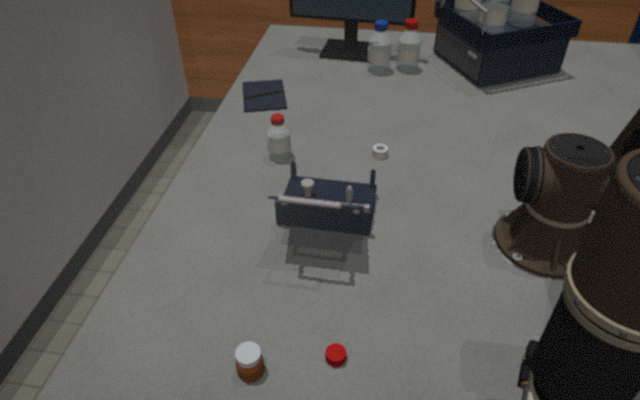

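View pics/a_wrist.png

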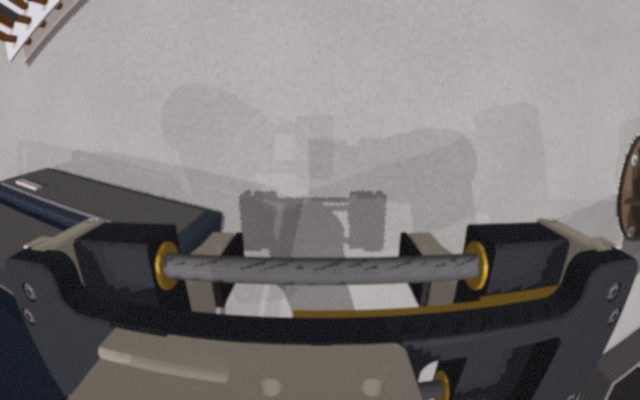

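The scene view shows the sleeve at (184,183), the plain post at (286,185), the headed post at (286,218) and the bar around (393,150). The bottle is at (183,275), the jar at (503,217) and the cap at (458,174). Next I'll measure these.

```bash
cat > h.py <<'E'
import numpy as np, cv2
from scipy.spatial.transform import Rotation as R
from station import viewer
def ray(n,u,v):
    c=viewer.calibration(n); f=200/np.tan(np.radians(c["fov_y"]/2))
    W=c["world_to_cam"]; Rm=W[:3,:3]; o=-Rm.T@W[:3,3]
    d=Rm.T@np.array([(u-c["cx"])/f,-(v-c["cy"])/f,-1.]); return o,d
def plane(n,u,v,z):
    o,d=ray(n,u,v); return o+d*(z-o[2])/d[2]
def pt(n,u,v,dep): 
    o,d=ray(n,u,v); return o+d*dep
def two(u1,v1,u2,v2,n1="scene",n2="side"):
    o1,d1=ray(n1,u1,v1);o2,d2=ray(n2,u2,v2)
    t=np.linalg.lstsq(np.c_[d1,-d2],o2-o1,rcond=None)[0]
    a=o1+d1*t[0];b=o2+d2*t[1];return (a+b)/2,np.linalg.norm(a-b)
def proj(n,p):
    c=viewer.calibration(n); f=200/np.tan(np.radians(c["fov_y"]/2))
    q=c["world_to_cam"][:3,:3]@np.asarray(p)+c["world_to_cam"][:3,3]
    return c["cx"]+f*q[0]/-q[2], c["cy"]-f*q[1]/-q[2]
def cloud(n,im,d):
    v,u=np.mgrid[:400,:640]; c=viewer.calibration(n); f=200/np.tan(np.radians(c["fov_y"]/2))
    W=c["world_to_cam"];P=np.stack([(u-c["cx"])/f*d,-(v-c["cy"])/f*d,-d],-1)
    return (P-W[:3,3])@W[:3,:3]
E
python3 - <<'E'
from h import *
np.set_printoptions(precision=4,suppress=True)
for n,scale in (("scene",4),("side",4)):
    z=np.load(f"a_{n}.npz");im,d=z["im"],z["d"]
    P=cloud(n,im,d)
    np.save(f"P_{n}.npy",P)
    r={"scene":[(165,205,165,200),(230,420,110,265)],"side":[(365,400,135,170),(255,390,140,240)]}[n]
    for i,(a,b,c,e) in enumerate(r):
        cv2.imwrite(f"pics/b_{n}{i}.png",cv2.resize(im[c:e,a:b,::-1],None,fx=4,fy=4,interpolation=0))
    a,b,c,e=r[0]
    S=np.zeros((400,640),bool);S[c:e,a:b]=1
    m=S&(im.min(2)>170); m2=S&(P[...,2]>0.02)
    q=P[m2]; print(n,m.sum(),m2.sum(),q.mean(0),q.min(0),q.max(0))
    cn=max(cv2.findContours(m.astype(np.uint8),0,1)[0],key=cv2.contourArea)
    (u,v),ax,an=cv2.fitEllipse(cn);print(u,v,ax,plane(n,u,v,.028))
    for nm,px in (("bottle",[(183,275)] if n=="scene" else [(279,145)]),):
        pass
E
```

```text
scene 118 174 [ 0.4625 -0.2934  0.0649] [ 0.4016 -0.333   0.0203] [ 1.1281 -0.0034  0.7913]
183.12159729003906 180.35520935058594 (11.715720176696777, 17.06077766418457) [ 0.4261 -0.3106  0.028 ]
side 1 122 [ 0.4219 -0.2768  0.0466] [ 0.3928 -0.3369  0.0201] [0.444  0.9631 0.8817]Traceback (most recent call last):
  File "<stdin>", line 15, in <module>
cv2.error: OpenCV(4.12.0) /io/opencv/modules/imgproc/src/shapedescr.cpp:361: error: (-201:Incorrect size of input array) There should be at least 5 points to fit the ellipse in function 'fitEllipseNoDirect'
```

Run:
```python
from h import *
np.set_printoptions(precision=4,suppress=True)
P=np.load("P_scene.npy");im=np.load("a_scene.npz")["im"]
X,Y,Z=P[...,0],P[...,1],P[...,2]
for u,v in [(184,183),(286,180),(286,213),(286,218),(458,174),(505,209),(175,258),(150,200),(290,240),(270,210),(258,163),(254,236),(347,170),(393,150)]:
    print(u,v,P[v,u],im[v,u])
a=np.zeros_like(Z,bool);a[100:270,240:420]=1
m=a&(Z>.03)&(Z<.04); 
q=P[m];print("deck",q.min(0),q.max(0))
m8=(m*255).astype(np.uint8);print(cv2.minAreaRect((q[:,:2]*1000).astype(np.float32)))
```

```text
184 183 [ 0.4134 -0.3168  0.0037] [110 103  99]
286 180 [ 0.494  -0.0443  0.0758] [128 119 121]
286 213 [ 0.594  -0.0472  0.0779] [177 168 169]
286 218 [ 0.6071 -0.0477  0.077 ] [177 169 168]
458 174 [0.4703 0.3976 0.0217] [196   0   0]
505 209 [0.6223 0.448  0.0651] [204 209 218]
175 258 [ 0.7243 -0.2552  0.1388] [197   0   0]
150 200 [ 0.4596 -0.3979 -0.0002] [140 140 136]
290 240 [ 0.6375 -0.0432  0.0339] [39 51 67]
270 210 [ 0.5485 -0.0877  0.0341] [36 48 65]
258 163 [ 0.4382 -0.1109  0.0837] [39 44 55]
254 236 [ 0.655  -0.1157  0.0877] [25 29 29]
347 170 [0.5355 0.0954 0.1407] [98 98 98]
393 150 [0.5598 0.1844 0.2173] [171 162 162]
deck [ 0.4219 -0.1289  0.03  ] [0.6654 0.0423 0.0399]
((543.0021362304688, -40.91236114501953), (171.63670349121094, 241.92576599121094), 88.7742919921875)
```

Run:
```python
from h import *
np.set_printoptions(precision=4,suppress=True)
for n,box in (("scene",(160,210,160,205)),("side",(360,402,135,170))):
    P=np.load(f"P_{n}.npy");Z=P[...,2]
    S=np.zeros_like(Z,bool);S[box[2]:box[3],box[0]:box[1]]=1
    q=P[S&(Z>.022)&(Z<.034)&(abs(P[...,1]+.32)<.06)]
    print("sleeve",n,len(q),q.mean(0),q.min(0),q.max(0),cv2.minEnclosingCircle((q[:,:2]*1000).astype(np.float32)))
# posts
for n in("scene","side"):
    P=np.load(f"P_{n}.npy");X,Y,Z=P[...,0],P[...,1],P[...,2]
    for x0 in(.49,.60):
        for lo,hi in ((.045,.065),(.065,.083)):
            m=(abs(X-x0)<.03)&(abs(Y+.043)<.03)&(Z>lo)&(Z<hi);q=P[m]
            if len(q)>5: print("post",n,x0,lo,len(q),q.mean(0),q.min(0),q.max(0),cv2.minEnclosingCircle((q[:,:2]*1000).astype(np.float32)))
    m=(Z>.03)&(Z<.04)&(abs(X-.545)<.15)&(abs(Y+.04)<.1);q=P[m]
    print("deck",n,cv2.minAreaRect((q[:,:2]*1000).astype(np.float32)))
    for lo,hi,yc in((.075,.09,.045),):
        m=(Z>lo)&(Z<hi)&(abs(X-.545)<.14)&(abs(Y-.045)<.03);q=P[m]
        print("wall",n,len(q),q.min(0),q.max(0),np.polyfit(q[:,0]-.545,q[:,1],1))
    m=(Z>.1)&(abs(X-.545)<.13)&(Y>.03)&(Y<.25)&(Z<.3);q=P[m]
    if len(q)>20:
        # panel plane
        b=q[(q[:,2]<.19)]
        A=np.c_[b[:,0]-.545,b[:,2],np.ones(len(b))];c=np.linalg.lstsq(A,b[:,1],rcond=None)[0];print("panel y=",c, "angle",np.arctan(1/c[1]),"y at hinge",c[1]*.09+c[2])
        e=q[q[:,2]>.212];print("bar",len(e),e.mean(0),e.min(0),e.max(0),np.polyfit(e[:,0]-.545,e[:,1],1))
```

```text
sleeve scene 155 [ 0.426  -0.3093  0.0256] [ 0.4016 -0.333   0.0223] [ 0.448  -0.2875  0.0292] ((424.8812561035156, -309.05364990234375), 24.109100341796875)
sleeve side 102 [ 0.4225 -0.3095  0.0264] [ 0.4008 -0.3369  0.0222] [ 0.444  -0.2875  0.031 ] ((422.69232177734375, -311.8376770019531), 25.09192657470703)
post scene 0.49 0.045 37 [ 0.4944 -0.0456  0.055 ] [ 0.4883 -0.0538  0.0455] [ 0.498  -0.0364  0.0649] ((489.415771484375, -45.17495346069336), 8.74390983581543)
post scene 0.49 0.065 44 [ 0.4909 -0.045   0.072 ] [ 0.4827 -0.0544  0.0654] [ 0.4979 -0.0374  0.0781] ((489.0343017578125, -45.557952880859375), 9.140259742736816)
post scene 0.6 0.045 20 [ 0.6047 -0.0474  0.0507] [ 0.6022 -0.0547  0.0455] [ 0.6065 -0.0404  0.0565] ((603.1124267578125, -47.561927795410156), 7.201004981994629)
post scene 0.6 0.065 175 [ 0.6003 -0.0475  0.0763] [ 0.5806 -0.0635  0.0671] [ 0.615  -0.0316  0.08  ] ((597.649169921875, -48.05379867553711), 17.35659408569336)
deck scene ((543.0021362304688, -40.91236114501953), (171.63670349121094, 241.92576599121094), 88.7742919921875)
wall scene 190 [0.4
[... 569 characters left out ...]
ost side 0.6 0.045 34 [ 0.5952 -0.0417  0.054 ] [ 0.5873 -0.0479  0.0451] [ 0.6036 -0.0366  0.0631] ((595.30126953125, -43.51906967163086), 8.313191413879395)
post side 0.6 0.065 117 [ 0.5952 -0.0447  0.0766] [ 0.5795 -0.0629  0.0669] [ 0.612  -0.0287  0.0819] ((595.9558715820312, -46.91373062133789), 18.243144989013672)
deck side ((540.8106079101562, -39.07017517089844), (180.71563720703125, 241.22482299804688), 89.16441345214844)
wall side 246 [0.4232 0.0298 0.075 ] [0.6623 0.0528 0.09  ] [-0.0007  0.0436]
panel y= [-0.0148  1.0379 -0.0413] angle 0.7667987247321759 y at hinge 0.052106054953671745
bar 333 [0.5442 0.1906 0.2173] [0.4807 0.1814 0.2123] [0.6101 0.1972 0.2221] [-0.0168  0.1906]
```

View pics/b_scene1.png

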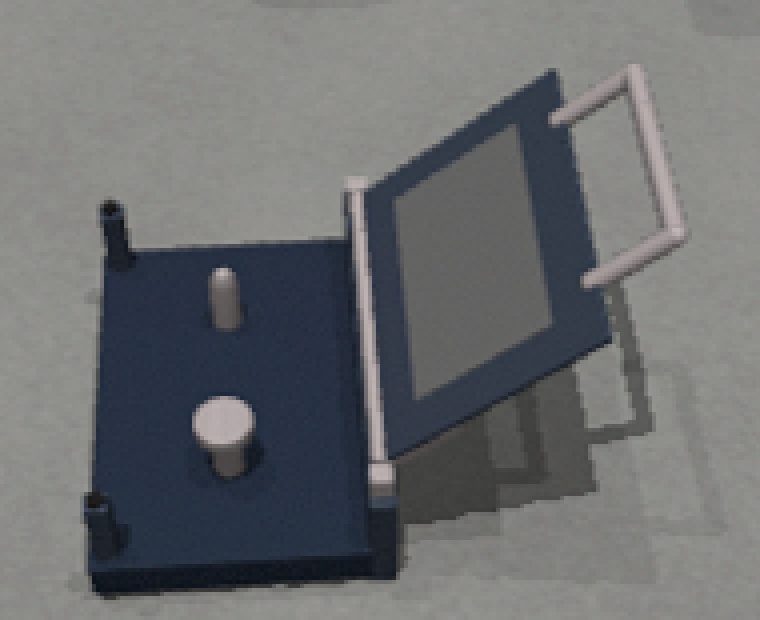

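View pics/b_scene0.png

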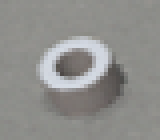

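Call:
{"name": "step_arm", "arguments": {"targets": [[[0, 0, -0.03], [0, 0, 8.5], 1], [[0, 0, -0.03], [0, 0, 8.5], 1], [[0, 0, -0.03], [0, 0, 8.5], 1], [[0, 0, -0.03], [0, 0, 8.5], 1], [[0, 0, -0.02], [0, 0, 8.5], 1], [[0, 0, 0], [0, 0, 8.5], 1], [[0, 0, 0], [0, 0, 8.5], 1], [[0, 0, 0], [0, 0, 8.5], 1]], "grip_force": 15}}

```text
t: 0.95
eef_pos: [0.1844, 0.6492, 0.3663]
ee_rot: [-3.141, -0.0, -3.041]
force: [-0.4, 0.2, -0.6]
width: 0.0874
```

Call:
{"name": "step_arm", "arguments": {"targets": [[[0, 0, 0], [0, 0, 7.2], 1], [[-0.032, -0.04, 0], [0, 0, 0], 1], [[-0.032, -0.04, 0], [0, 0, 0], 1], [[-0.032, -0.04, 0], [0, 0, 0], 1], [[-0.032, -0.04, 0], [0, 0, 0], 1], [[-0.032, -0.04, 0], [0, 0, 0], 1], [[-0.032, -0.04, 0], [0, 0, 0], 1], [[-0.032, -0.04, 0], [0, 0, 0], 1]]}}

```text
t: 1.75
eef_pos: [0.3987, 0.3701, 0.3666]
ee_rot: [3.141, 0.0, 3.124]
force: [1.0, 0.5, 0.3]
width: 0.0874
```

Call:
{"name": "step_arm", "arguments": {"targets": [[[-0.03, -0.04, 0], [0, 0, 0], 1], [[-0.02, -0.045, 0], [0, 0, 0], 1], [[0, -0.045, 0], [0, 0, 0], 1], [[0, -0.045, 0], [0, 0, 0], 1], [[0, -0.045, 0], [0, 0, 0], 1], [[0, -0.045, 0], [0, 0, 0], 1], [[0, -0.045, 0], [0, 0, 0], 1], [[0, -0.045, 0], [0, 0, 0], 1]]}}

```text
t: 2.55
eef_pos: [0.4408, 0.0144, 0.3667]
ee_rot: [3.141, 0.0, 3.124]
force: [1.1, -0.0, -0.6]
width: 0.0874
```

Call:
{"name": "step_arm", "arguments": {"targets": [[[0.002, -0.04, 0], [0, 0, 0], 1], [[0.002, -0.04, 0], [0, 0, 0], 1], [[0.002, -0.04, 0.02], [0, 0, 0], 1], [[0.002, -0.04, 0.04], [0, 0, 0], 1], [[0.002, -0.04, 0.04], [0, 0, 0], 1], [[0.002, -0.04, 0.04], [0, 0, 0], 1], [[0.002, -0.04, 0.04], [0, 0, 0], 1], [[0.002, -0.044, 0.04], [0, 0, 0], 1]]}}

```text
t: 3.35
eef_pos: [0.4205, -0.2832, 0.1703]
ee_rot: [3.142, 0.0, 3.123]
force: [1.1, 0.0, -0.2]
width: 0.0876
```

```bash
cat >> h.py <<'E'
def wpix(u,v,s,z):
    c=viewer.calibration("wrist"); f=200/np.tan(np.radians(c["fov_y"]/2)); T=c["tool_from_camera"]
    dx,dy=u-c["cx"],v-c["cy"]; r=np.hypot(dx,dy); th=r/f
    k=np.sin(th)/r if r>1e-9 else 0
    d=np.array([dx*k,-dy*k,-np.cos(th)])
    Rt=R.from_euler("xyz",s["ee_rot"]).as_matrix()
    o=s["eef_pos"]+Rt@T[:3,3]; d=Rt@T[:3,:3]@d
    return o+d*(z-o[2])/d[2]
def wproj(p,s):
    c=viewer.calibration("wrist"); f=200/np.tan(np.radians(c["fov_y"]/2)); T=c["tool_from_camera"]
    Rt=R.from_euler("xyz",s["ee_rot"]).as_matrix()
    q=Rt.T@(np.asarray(p)-s["eef_pos"]); q=T[:3,:3].T@(q-T[:3,3])
    th=np.arctan2(np.hypot(q[0],q[1]),-q[2]); r=f*th/np.hypot(q[0],q[1]); return c["cx"]+q[0]*r,c["cy"]-q[1]*r
E
python3 - <<'E'
from h import *
from station import arm
s=arm.get_state();im,d=viewer.grab_frame("wrist");cv2.imwrite("pics/c_wrist.png",im[:,:,::-1]);np.savez("c.npz",im=im,d=d)
print(s["t"],s["eef_pos"],s["ee_rot"],wproj([.424,-.31,.028],s))
E
```

```text
3.35 [ 0.42050201 -0.28319327  0.17026391] [3.14153672e+00 3.06559506e-04 3.12318347e+00] (np.float64(316.85676746991066), np.float64(163.69745323142817))
```

View pics/c_wrist.png

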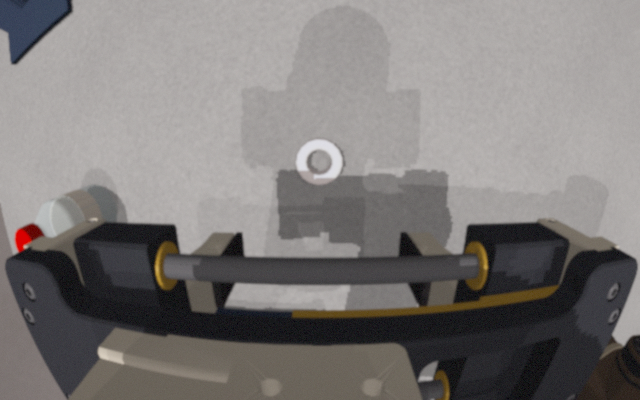

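The sleeve ring shows at (320,161), with the bottle at the left edge, clear of the gripper.

```bash
cat > meas.py <<'E'
from h import *
from station import arm
def ring(z,tag,box,thr=175):
    s=arm.get_state();im,d=viewer.grab_frame("wrist");cv2.imwrite(f"pics/{tag}.png",im[:,:,::-1])
    S=np.zeros((400,640),np.uint8);S[box[2]:box[3],box[0]:box[1]]=1
    m=S*(im.min(2)>thr).astype(np.uint8)
    cn=max(cv2.findContours(m,0,1)[0],key=cv2.contourArea)
    (u,v),ax,_=cv2.fitEllipse(cn); p=wpix(u,v,s,z)
    e=[wpix(float(a),float(b),s,z) for a,b in cn[:,0,:]]; rr=np.mean([np.linalg.norm((x-p)[:2]) for x in e])
    print(tag,"px",u,v,ax,"p",p,"r",rr,"tcp",s["eef_pos"],s["ee_rot"]); return p
E
python3 - <<'E'
from meas import *
ring(.028,"d1",(285,360,130,195))
E
```

```text
d1 px 314.6732482910156 161.3136749267578 (35.900917053222656, 44.52498245239258) p [ 0.42178852 -0.31508182  0.028     ] r 0.017527930687820395 tcp [ 0.41753781 -0.28540604  0.16426761] [ 3.139156   -0.00794982  3.12109819]
```

Run:
```python
from meas import *
im=cv2.imread("pics/d1.png");cv2.imwrite("pics/d1z.png",cv2.resize(im[120:210,260:380],None,fx=6,fy=6,interpolation=0))
s=arm.get_state();print(s["t"],s["eef_pos"],s["ee_rot"],s["qd"],s["force"])
```

```text
3.45 [ 0.41759227 -0.28383821  0.16637248] [ 3.13908469 -0.00863881  3.11878007] [ 0.05653111 -0.0654683   0.04597953  0.01464046 -0.07208177 -0.07577997] [-1.24481049  0.35633629  0.00280099]
```

View pics/d1z.png

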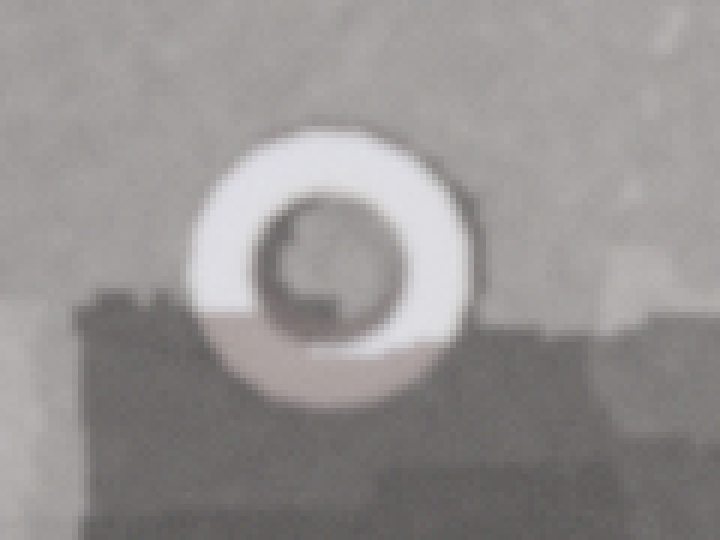

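Call:
{"name": "step_arm", "arguments": {"targets": [[[-0.003, -0.01, 0.02], [0, 0, 0], 1], [[0, -0.01, 0.02], [0, 0, 0], 1], [[0, -0.005, 0.01], [0, 0, 0], 1], [[0, 0, 0], [0, 0, 0], 1], [[0, 0, 0], [0, 0, 0], 1], [[0, 0, 0], [0, 0, 0], 1], [[0, 0, 0], [0, 0, 0], 1], [[0, 0, 0], [0, 0, 0], 1]]}}

```text
t: 4.25
eef_pos: [0.4241, -0.3067, 0.1224]
ee_rot: [-3.141, 0.001, 3.124]
force: [-0.0, 0.2, 0.4]
width: 0.0872
```

Run:
```python
from meas import *
s=arm.get_state();im,d=viewer.grab_frame("wrist");cv2.imwrite("pics/e.png",im[:,:,::-1])
u,v=map(int,wproj([.423,-.311,.028],s));print(u,v,s["eef_pos"],s["ee_rot"],s["qd"])
x0,y0=u-55,max(0,v-45)
cv2.imwrite("pics/ez.png",cv2.resize(im[y0:y0+90,x0:x0+110,::-1],None,fx=6,fy=6,interpolation=0));print(x0,y0)
```

```text
322 198 [ 0.42412439 -0.30674767  0.12235869] [-3.14124914e+00  1.24981747e-03  3.12356316e+00] [-0.00388798  0.00468856 -0.0030363   0.00021347  0.00011988  0.00153055]
267 153
```

View pics/ez.png

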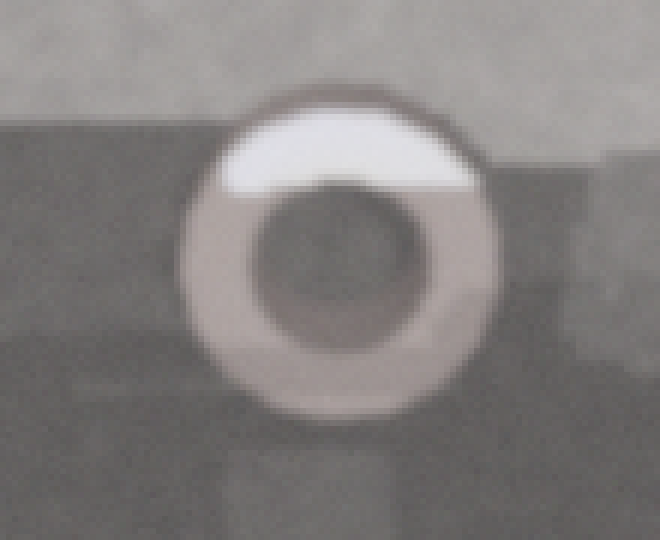

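Run:
```python
from meas import *
s=arm.get_state()
for du in ((340,263.5),(182,263),(498,263),(340,107),(340,420)): print(wpix(267+du[0]/6,153+du[1]/6,s,.028))
```

```text
[ 0.42167977 -0.3122053   0.028     ]
[ 0.44379291 -0.31266707  0.028     ]
[ 0.39953721 -0.31190746  0.028     ]
[ 0.42133234 -0.33434032  0.028     ]
[ 0.42203158 -0.28910609  0.028     ]
```

The ring centre is at (0.422, -0.312), and its measured diameter is about 45 mm (46 given). I'll descend and grip.

Call:
{"name": "step_arm", "arguments": {"targets": [[[0.0025, -0.0055, 0.02], [0, 0, 0], 1], [[0, 0, 0.025], [0, 0, 0], 1], [[0, 0, 0.025], [0, 0, 0], 1], [[0, 0, 0.02], [0, 0, 0], 1], [[0, 0, 0.015], [0, 0, 0], 1], [[0, 0, 0.01], [0, 0, 0], 1], [[0, 0, 0.002], [0, 0, 0], 1], [[0, 0, 0], [0, 0, 0], 1]]}}

```text
t: 5.1
eef_pos: [0.4213, -0.3124, 0.0048]
ee_rot: [-3.141, 0.0, 3.123]
force: [0.6, -0.8, -0.0]
width: 0.0873
```

Call:
{"name": "step_arm", "arguments": {"targets": [[[0, 0, 0], [0, 0, 0], 0.4], [[0, 0, 0], [0, 0, 0], 0.2], [[0, 0, 0], [0, 0, 0], 0], [[0, 0, 0], [0, 0, 0], -0.2], [[0, 0, 0], [0, 0, 0], -0.3], [[0, 0, 0], [0, 0, 0], -0.3], [[0, 0, 0], [0, 0, 0], -0.3], [[0, 0, 0], [0, 0, 0], -0.3]], "grip_force": 15}}

```text
t: 5.9
eef_pos: [0.4212, -0.3124, 0.0047]
ee_rot: [-3.141, 0.0, 3.123]
force: [-0.1, 0.2, 2.3]
width: 0.0454
```

Call:
{"name": "step_arm", "arguments": {"targets": [[[0, 0, -0.02], [0, 0, 0], -0.3], [[0, 0, -0.03], [0, 0, 0], -0.3], [[0, 0, -0.04], [0, 0, 0], -0.3], [[0, 0, -0.04], [0, 0, 0], -0.3], [[0, 0.01, -0.04], [0, 0, 0], -0.3], [[-0.005, 0.03, -0.03], [0, 0, 0], -0.3], [[-0.01, 0.03, 0], [0, 0, 0], -0.3], [[-0.01, 0.03, 0], [0, 0, 0], -0.3]]}}

```text
t: 6.7
eef_pos: [0.4484, -0.2119, 0.2059]
ee_rot: [3.141, 0.003, 3.122]
force: [0.1, -0.2, -1.3]
width: 0.0457
```

Call:
{"name": "step_arm", "arguments": {"targets": [[[-0.01, 0.03, 0], [0, 0, 0], -0.3], [[-0.01, 0.04, 0], [0, 0, 0], -0.3], [[-0.01, 0.04, 0], [0, 0, 0], -0.3], [[-0.01, 0.04, 0], [0, 0, 0], -0.3], [[0, 0.04, 0], [0, 0, 0], -0.3], [[0, 0.03, 0], [0, 0, 0], -0.3], [[0, 0.01, 0], [0, 0, 0], -0.3], [[0, 0, 0], [0, 0, 0], -0.3]]}}

```text
t: 7.5
eef_pos: [0.4921, 0.0175, 0.2044]
ee_rot: [3.142, -0.0, 3.125]
force: [-0.7, -1.0, -0.7]
width: 0.0456
```

Run:
```python
from meas import *
s=arm.get_state();im,d=viewer.grab_frame("wrist");cv2.imwrite("pics/f.png",im[:,:,::-1]);np.savez("f.npz",im=im,**{k:s[k] for k in("eef_pos","ee_rot")})
print(s["t"],s["eef_pos"],s["ee_rot"],s["qd"],s["width"],wproj([.4885,-.0445,.079],s),wproj([.4885,-.0445,.035],s),wproj([.597,-.0475,.079],s))
```

```text
7.5 [0.49207694 0.01749606 0.20442425] [ 3.14156812e+00 -3.47478699e-04  3.12528291e+00] [-0.03833705 -0.00243549 -0.00424754  0.00199649 -0.00445131  0.02695755] 0.045617736340073496 (np.float64(323.694134227181), np.float64(127.94620282177524)) (np.float64(323.3335147070951), np.float64(126.91023821031509)) (np.float64(208.86810873840437), np.float64(129.81323166704405))
```

View pics/f.png

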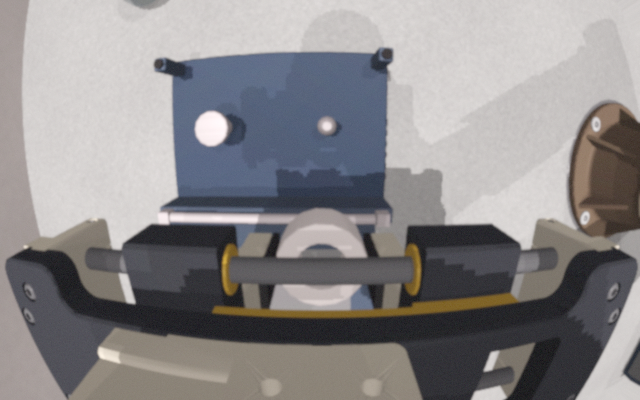

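The wrist view shows the plain post at about (327,126), the headed post at about (213,128), and the sleeve in the jaws.

Run:
```python
from meas import *
z=np.load("f.npz");im=z["im"];s={"eef_pos":z["eef_pos"],"ee_rot":z["ee_rot"]}
for box,zz in (((310,345,105,145),.079),((185,240,105,150),.079)):
    S=np.zeros((400,640),np.uint8);S[box[2]:box[3],box[0]:box[1]]=1
    m=S*((im[...,0]>im[...,2].astype(int)-8)&(im.min(2)>60)).astype(np.uint8)
    cn=max(cv2.findContours(m,0,1)[0],key=cv2.contourArea);(u,v),ax,_=cv2.fitEllipse(cn)
    print(u,v,ax,wpix(u,v,s,.079),wpix(u,v,s,.071))
cv2.imwrite("pics/fz.png",cv2.resize(im[85:165,180:350,::-1],None,fx=4.5,fy=4.5,interpolation=0))
# sleeve in grip: bottom edge z
cv2.imwrite("pics/fz2.png",cv2.resize(im[200:310,250:390,::-1],None,fx=5,fy=5,interpolation=0))
```

```text
326.7107238769531 125.4582748413086 (17.47064971923828, 18.04242706298828) [ 0.485737   -0.04673689  0.079     ] [ 0.48559328 -0.04660019  0.071     ]
212.29945373535156 128.08120727539062 (34.490901947021484, 36.20344924926758) [ 0.59339178 -0.04890255  0.079     ] [ 0.59629163 -0.04882707  0.071     ]
```

View pics/fz.png

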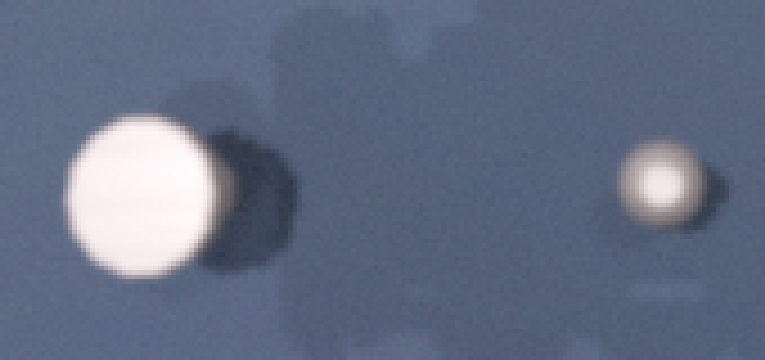

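View pics/fz2.png

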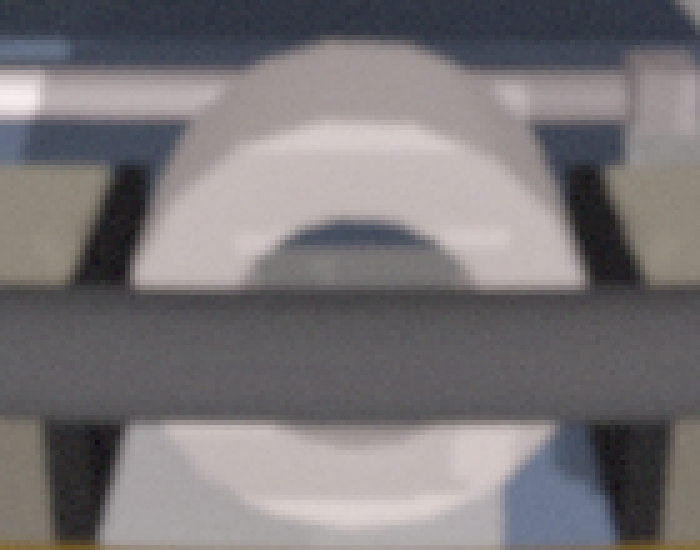

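Run:
```python
from meas import *
s=arm.get_state();im,d=viewer.grab_frame("wrist");print(s["t"],s["eef_pos"],s["ee_rot"],s["qd"])
for box in ((310,345,105,145),(185,240,105,150)):
    S=np.zeros((400,640),np.uint8);S[box[2]:box[3],box[0]:box[1]]=1
    m=S*((im[...,0]>im[...,2].astype(int)-8)&(im.min(2)>60)).astype(np.uint8)
    cn=max(cv2.findContours(m,0,1)[0],key=cv2.contourArea);(u,v),ax,_=cv2.fitEllipse(cn)
    print(u,v,ax,wpix(u,v,s,.079),wpix(u,v,s,.071))
for n in("scene","side"):
    im,d=viewer.grab_frame(n);cv2.imwrite(f"pics/g_{n}.png",im[:,:,::-1]);P=cloud(n,im,d);np.save(f"Pg_{n}.npy",P)
    q=P[(abs(P[...,0]-.492)<.028)&(abs(P[...,1]-.016)<.035)&(P[...,2]>.195)&(P[...,2]<.225)&(im.min(2)>110)]
    print(n,len(q),q.min(0) if len(q) else 0,q.max(0) if len(q) else 0)
```

```text
7.55 [0.49199963 0.01663844 0.20443708] [-3.14144680e+00 -4.52788469e-04  3.12448637e+00] [-0.02644028 -0.00156582 -0.00194167  0.00079091 -0.00196012  0.00600538]
326.527099609375 126.44509887695312 (17.389379501342773, 18.21293830871582) [ 0.48577332 -0.04671048  0.079     ] [ 0.48563391 -0.04654958  0.071     ]
212.21835327148438 129.04998779296875 (34.42533874511719, 36.28288650512695) [ 0.59338454 -0.04894617  0.079     ] [ 0.59628719 -0.04884846  0.071     ]
scene 1 [0.50992066 0.03200616 0.19894056] [0.50992066 0.03200616 0.19894056]
side 43 [0.47056843 0.02239833 0.199419  ] [0.508638   0.04156527 0.22485357]
```

View pics/g_scene.png

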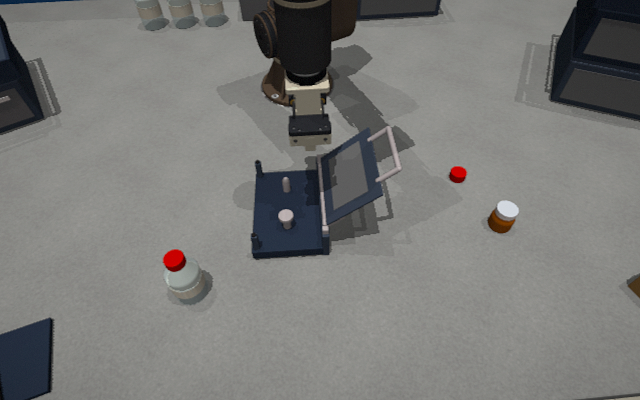

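View pics/g_side.png

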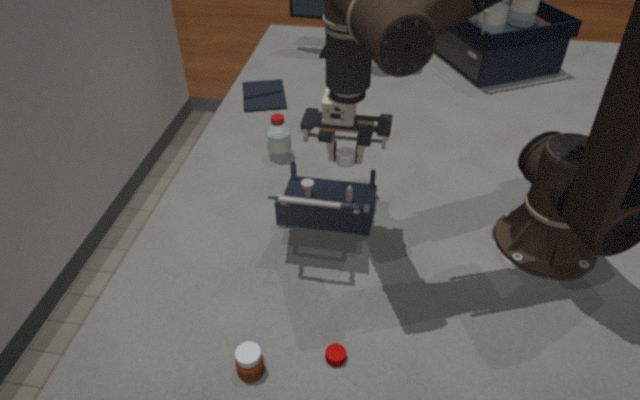

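Call:
{"name": "step_arm", "arguments": {"targets": [[[0.0037, -0.02, 0], [0, 0, 0], -0.3], [[0, -0.03, 0], [0, 0, 0], -0.3], [[0, -0.0117, 0], [0, 0, 0], -0.3], [[0, 0, 0.03], [0, 0, 0], -0.3], [[0, 0, 0.04], [0, 0, 0], -0.3], [[0, 0, 0.03], [0, 0, 0], -0.3], [[0, 0, 0.008], [0, 0, 0], -0.3], [[0, 0, 0], [0, 0, 0], -0.3]]}}

```text
t: 8.5
eef_pos: [0.4869, -0.0459, 0.096]
ee_rot: [-3.141, -0.002, 3.122]
force: [0.1, 0.4, 0.4]
width: 0.0453
```

Call:
{"name": "step_arm", "arguments": {"targets": [[[0, 0, 0], [0, 0, 0], -0.3], [[0, 0, 0], [0, 0, 0], -0.3], [[0, 0, 0], [0, 0, 0], -0.3], [[0, 0, 0], [0, 0, 0], -0.3], [[0, 0, 0], [0, 0, 0], -0.3], [[0, 0, 0], [0, 0, 0], -0.3], [[0, 0, 0], [0, 0, 0], -0.3], [[0, 0, 0], [0, 0, 0], -0.3]]}}

```text
t: 9.3
eef_pos: [0.4874, -0.0452, 0.0966]
ee_rot: [-3.142, -0.0, 3.123]
force: [-0.6, -0.6, -1.8]
width: 0.0457
```

Run:
```python
from meas import *
s=arm.get_state();print(s["t"],s["eef_pos"],s["ee_rot"],s["qd"])
for n,b in(("scene",(235,345,120,230)),("side",(290,400,130,240))):
    im,d=viewer.grab_frame(n)
    cv2.imwrite(f"pics/h_{n}.png",cv2.resize(im[b[2]:b[3],b[0]:b[1],::-1],None,fx=5,fy=5,interpolation=0));np.savez(f"h_{n}.npz",im=im,d=d)
```

```text
9.3 [ 0.48735385 -0.04524376  0.09659743] [-3.14156610e+00 -6.44797060e-05  3.12315996e+00] [ 2.08937915e-03  1.50096085e-03  7.02249904e-05  3.12875070e-04
 -1.29782163e-03  1.19647769e-03]
```

View pics/h_scene.png

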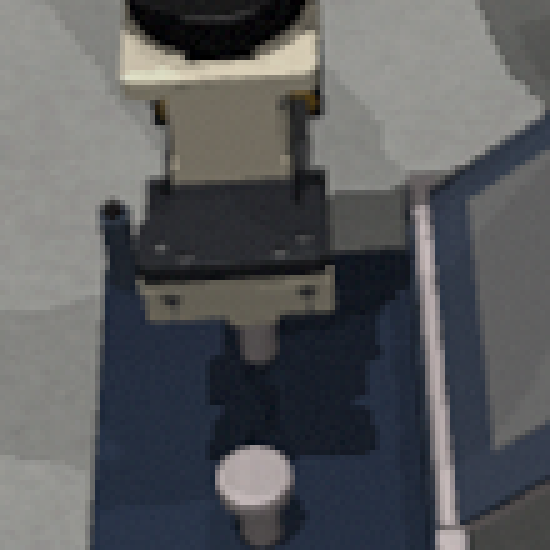

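View pics/h_side.png

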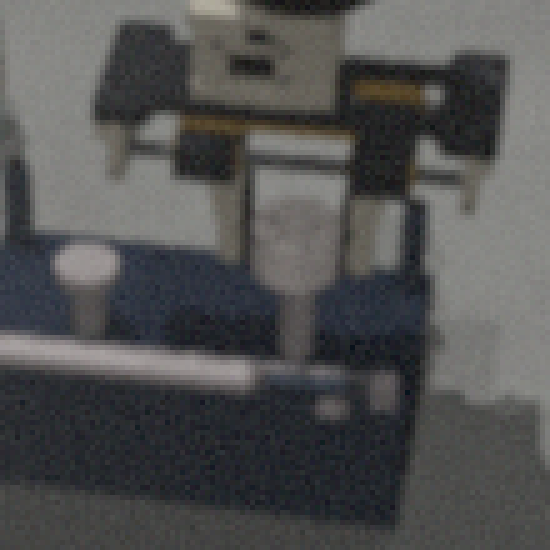

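Run:
```python
from meas import *
for p in ([.4872,-.0457,.106],[.4872,-.0457,.055],[.4972,-.0457,.055],[.4972,-.0457,.106]):
  for n,b in(("side",(290,130)),("scene",(235,120))):
    u,v=proj(n,p);print(p,n,(u-b[0])*5,(v-b[1])*5)
im=np.load("h_side.npz")["im"].astype(int)
for v in (175,178,181,184): print("sl",v,im[v,334:364].sum(1)//3)
for v in (192,195,198): print("po",v,im[v,340:360].sum(1)//3)
```

```text
[0.4872, -0.0457, 0.106] side 294.92365714379815 240.86472040506692
[0.4872, -0.0457, 0.106] scene 246.18340938037875 247.16301172367423
[0.4872, -0.0457, 0.055] side 291.89969239039215 319.2834907222067
[0.4872, -0.0457, 0.055] scene 255.3185518896251 317.92193445268026
[0.4972, -0.0457, 0.055] side 272.664592937104 317.4226129387415
[0.4972, -0.0457, 0.055] scene 255.94992249107008 333.4203526869244
[0.4972, -0.0457, 0.106] side 275.1891108445801 239.03889009587118
[0.4972, -0.0457, 0.106] scene 246.7789887300671 262.8341540812562
sl 175 [102  96  91  82  62  52  82 109 116 109 108 107 103 109 109 108 108 105
 101  96 105 107 105  98  72  65  84  93  93  94]
sl 178 [101  96  97  87  63  56  69  89  99 104 111 111 119 114 113 111 109 105
 113 112 111 113 100  91  61  56  84  95  96  95]
sl 181 [ 79  89  89  79  60  53  77  97 100 106 108 115 113 113 114 110 109 110
 112 112 110 106 100  83  63  78  93  95  95  96]
sl 184 [ 50  48  56  52  50  57  72  87  99 111 111 111 114 113 111 115 107 109
 105 100 105 103  92  74  55  63  73  84  88  81]
po 192 [51 53 46 54 45 50 68 75 79 83 82 79 62 61 51 50 56 44 52 57]
po 195 [37 40 30 39 32 53 67 75 82 81 81 75 66 52 48 47 44 50 48 45]
po 198 [31 34 27 30 36 51 65 79 84 79 80 75 54 43 43 28 35 32 39 38]
```

Run:
```python
from meas import *
z=np.load("h_scene.npz");im=z["im"];P=cloud("scene",im,z["d"])
np.set_printoptions(precision=3,suppress=True,linewidth=160)
for v in range(178,196,2):
    print(v,im[v,278:296].astype(int).sum(1)//3); 
for v in range(180,194,2): print(v,[tuple(np.round(P[v,u],3)) for u in (282,284,287,289,290)])
cv2.imwrite("pics/hz.png",cv2.resize(im[165:200,265:310,::-1],None,fx=14,fy=14,interpolation=0))
```

```text
178 [92 93 93 91 92 93 93 92 94 95 94 95 94 95 92 93 75 42]
180 [91 92 91 90 92 91 92 91 92 92 90 91 92 92 93 92 93 91]
182 [94 92 94 93 93 91 92 92 94 94 94 93 87 81 75 67 68 67]
184 [52 42 52 84 95 93 94 90 86 88 84 77 50 17 25 26 23 23]
186 [48 38 23 27 39 63 79 78 80 77 72 62 34 21 22 23 25 31]
188 [48 39 23 24 32 62 76 79 80 75 73 66 49 29 33 32 30 30]
190 [48 39 29 29 24 56 76 80 78 77 73 66 44 29 30 29 32 35]
192 [27 27 27 32 29 29 39 51 54 53 41 29 26 32 28 31 30 30]
194 [29 29 29 27 31 27 20 23 24 19 26 30 32 32 32 32 30 27]
180 [(np.float64(0.577), np.float64(-0.047), np.float64(0.171)), (np.float64(0.576), np.float64(-0.043), np.float64(0.169)), (np.float64(0.577), np.float64(-0.037), np.float64(0.169)), (np.float64(0.578), np.float64(-0.033), np.float64(0.17)), (np.float64(0.576), np.float64(-0.031), np.float64(0.168))]
182 [(np.float64(0.578), np.float64(-0.048), np.float64(0.165)), (np.float64(0.576), np.float64(-0.044), np.float64(0.162)), (np.float64(0.578), np.float64(-0.037), np.float64(0.164)), (np.float64(0.577), np.float64(-0.033), np.float64(0.162)), (np.float64
[... 871 characters left out ...]
t64(-0.039), np.float64(0.046)), (np.float64(0.492), np.float64(-0.037), np.float64(0.043))]
190 [(np.float64(0.486), np.float64(-0.058), np.float64(0.03)), (np.float64(0.492), np.float64(-0.052), np.float64(0.037)), (np.float64(0.494), np.float64(-0.045), np.float64(0.039)), (np.float64(0.493), np.float64(-0.04), np.float64(0.037)), (np.float64(0.492), np.float64(-0.038), np.float64(0.035))]
192 [(np.float64(0.496), np.float64(-0.058), np.float64(0.034)), (np.float64(0.494), np.float64(-0.053), np.float64(0.031)), (np.float64(0.496), np.float64(-0.046), np.float64(0.033)), (np.float64(0.496), np.float64(-0.041), np.float64(0.033)), (np.float64(0.497), np.float64(-0.038), np.float64(0.033))]
```

View pics/hz.png

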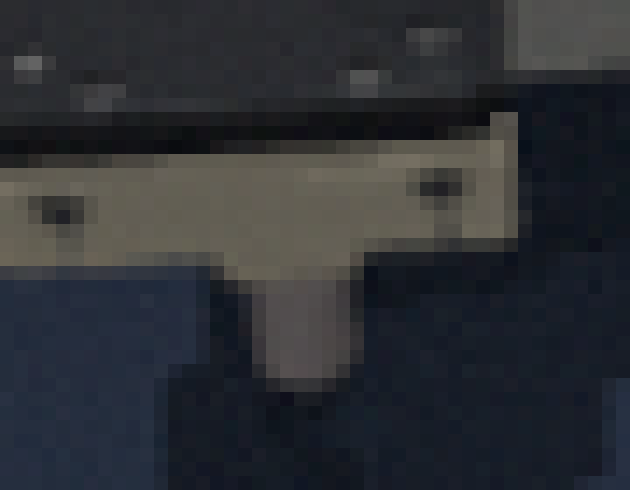

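Call:
{"name": "step_arm", "arguments": {"targets": [[[0.0013, 0, 0], [0, 0, 0], -0.3], [[0, 0, 0.008], [0, 0, 0], -0.3], [[0, 0, 0.006], [0, 0, 0], -0.3], [[0, 0, 0.005], [0, 0, 0], -0.3], [[0, 0, 0.004], [0, 0, 0], -0.3], [[0, 0, 0.003], [0, 0, 0], -0.3], [[0, 0, 0], [0, 0, 0], -0.3], [[0, 0, 0], [0, 0, 0], -0.3]]}}

```text
t: 10.2
eef_pos: [0.4862, -0.0452, 0.0706]
ee_rot: [-3.142, -0.0, 3.123]
force: [-0.8, -0.4, -0.3]
width: 0.0457
```

Sleeve underside is now at about 66 mm, below the post top at 79 mm, with no contact force, so the post is in the bore.

Call:
{"name": "step_arm", "arguments": {"targets": [[[0, 0, 0.006], [0, 0, 0], -0.3], [[0, 0, 0.006], [0, 0, 0], -0.3], [[0, 0, 0.006], [0, 0, 0], -0.3], [[0, 0, 0.005], [0, 0, 0], -0.3], [[0, 0, 0.003], [0, 0, 0], -0.3], [[0, 0, 0.002], [0, 0, 0], -0.3], [[0, 0, 0], [0, 0, 0], -0.3], [[0, 0, 0], [0, 0, 0], -0.3]]}}

```text
t: 11.0
eef_pos: [0.4862, -0.0452, 0.0427]
ee_rot: [-3.142, 0.0, 3.123]
force: [0.0, 0.8, -0.2]
width: 0.0458
```

Call:
{"name": "step_arm", "arguments": {"targets": [[[0, 0, 0.001], [0, 0, 0], -0.3], [[0, 0, 0.001], [0, 0, 0], -0.3], [[0, 0, 0.0007], [0, 0, 0], -0.3], [[0, 0, 0], [0, 0, 0], -0.3], [[0, 0, 0], [0, 0, 0], 0.1], [[0, 0, 0], [0, 0, 0], 0.2], [[0, 0, 0], [0, 0, 0], 0.4], [[0, 0, 0], [0, 0, 0], 0.6]]}}

```text
t: 11.8
eef_pos: [0.4861, -0.0452, 0.04]
ee_rot: [3.142, 0.0, 3.123]
force: [-0.9, 0.4, 0.3]
width: 0.0633
```

Call:
{"name": "step_arm", "arguments": {"targets": [[[0, 0, 0], [0, 0, 0], 0.8], [[0, 0, 0], [0, 0, 0], 0.8], [[0, 0, -0.01], [0, 0, 0], 0.8], [[0, 0, -0.03], [0, 0, 0], 0.8], [[0, 0, -0.03], [0, 0, 0], 0.8], [[0, 0, -0.04], [0, 0, 0], 0.8], [[0, 0, -0.04], [0, 0, 0], 0.8], [[0, 0, -0.04], [0, 0, 0], 0.8]]}}

```text
t: 12.6
eef_pos: [0.4856, -0.0454, 0.2325]
ee_rot: [3.141, 0.001, 3.123]
force: [1.3, -0.6, -0.3]
width: 0.0789
```

Run:
```python
from meas import *
s=arm.get_state();print(s["t"],s["eef_pos"],s["ee_rot"],s["q"])
for n,b in(("scene",(235,345,120,230)),("side",(290,400,130,240))):
    im,d=viewer.grab_frame(n);P=cloud(n,im,d)
    q=P[(abs(P[...,0]-.487)<.04)&(abs(P[...,1]+.045)<.04)&(P[...,2]>.052)&(P[...,2]<.069)]
    print(n,len(q),q.min(0),q.max(0),np.percentile(q[:,2],[50,90]))
    cv2.imwrite(f"pics/i_{n}.png",cv2.resize(im[b[2]:b[3],b[0]:b[1],::-1],None,fx=5,fy=5,interpolation=0))
```

```text
12.6 [ 0.48561946 -0.04540531  0.23253944] [3.14143337e+00 7.96990997e-04 3.12316275e+00] [ 3.11019095e-01  4.14531213e-02 -3.79221861e-01  1.17405994e-04
 -1.14931569e+00 -3.29496929e-01]
scene 203 [ 0.46483479 -0.06554531  0.05212266] [ 0.51239038 -0.02097113  0.06874237] [0.0606437  0.06257125]
side 181 [ 0.46410525 -0.06615177  0.05213916] [ 0.50871765 -0.01875369  0.06875279] [0.06094332 0.06501568]
```

View pics/i_scene.png

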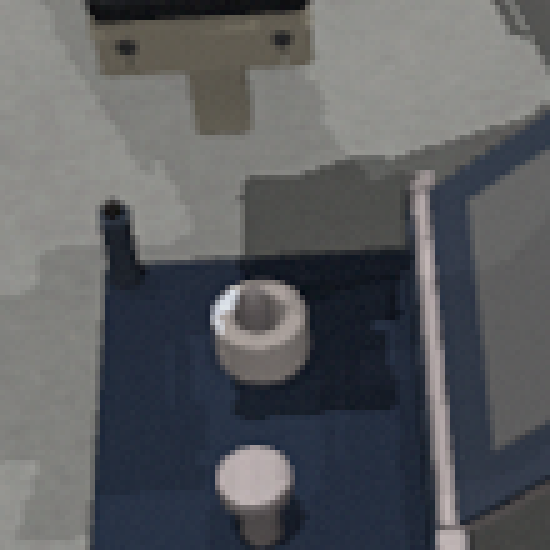

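View pics/i_side.png

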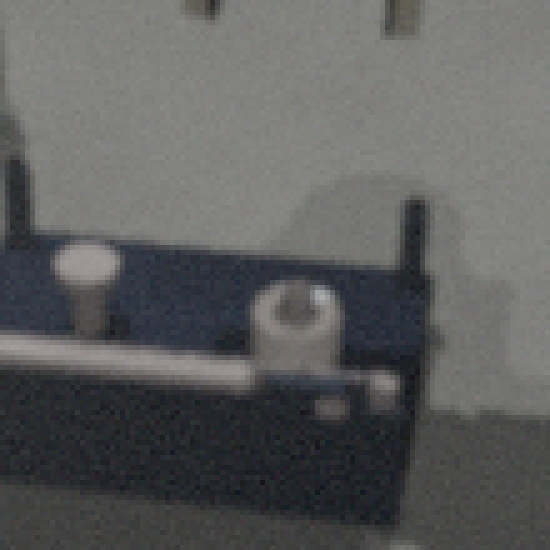

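The sleeve's top reads 61–63 mm (63 expected) with the post tip inside the bore, so it is fully down. Now the bar.

Call:
{"name": "step_arm", "arguments": {"targets": [[[0, 0, -0.03], [0, 0, -8.5], 0.8], [[0, 0, -0.03], [0, 0, -8.5], 0.8], [[0, 0, -0.03], [0, 0, -8.5], 0.8], [[0, 0, -0.02], [0, 0, -8.5], 0.8], [[0, 0, 0], [0, 0, -8.5], 0.8], [[0, 0, 0], [0, 0, -8.5], 0.8], [[0, 0, 0], [0, 0, -8.5], 0.8], [[0, 0, 0], [0, 0, -8.5], 0.8]]}}

```text
t: 13.5
eef_pos: [0.4857, -0.0453, 0.3402]
ee_rot: [-3.142, 0.0, -1.967]
force: [-0.8, 0.2, 0.5]
width: 0.0791
```

Call:
{"name": "step_arm", "arguments": {"targets": [[[0, 0, 0], [0, 0, -8.5], 0.8], [[0, 0, 0], [0, 0, -8.5], 0.8], [[0, 0, 0], [0, 0, -4.9], 0.8], [[-0.04, 0, 0], [0, 0, 0], 0.6], [[-0.045, -0.02, 0], [0, 0, 0], 0.4], [[-0.045, -0.02, 0], [0, 0, 0], 0.2], [[-0.045, -0.02, 0], [0, 0, 0], 0.2], [[-0.045, 0, 0], [0, 0, 0], 0.2]]}}

```text
t: 14.3
eef_pos: [0.5516, 0.1752, 0.3394]
ee_rot: [3.141, -0.001, -1.592]
force: [0.4, -0.2, -0.2]
width: 0.0532
```

Run:
```python
from meas import *
s=arm.get_state();im,d=viewer.grab_frame("wrist");cv2.imwrite("pics/j.png",im[:,:,::-1])
s2=arm.get_state();print(s["eef_pos"],s["qd"][:2],s2["eef_pos"],[wproj([.548,.189+e,.2144],s) for e in(-.01,0,.01)],wproj([.60,.188,.2144],s))
```

```text
[0.55155106 0.1752474  0.3393607 ] [0.68254058 0.20208845] [0.55115667 0.18034932 0.33852719] [(np.float64(317.7514419672306), np.float64(198.87692075769286)), (np.float64(307.14888992776673), np.float64(199.08571951486465)), (np.float64(296.58309212944), np.float64(199.29603230275404))] (np.float64(306.58319724640586), np.float64(143.77929727578882))
```

View pics/j.png

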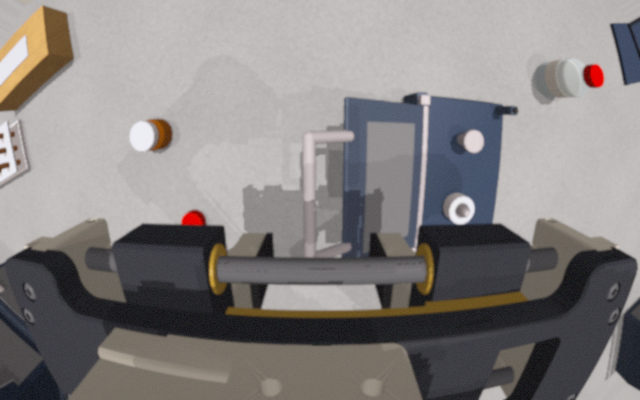

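The bar shows at column about 309, rows 135–255 (306.6 predicted), and its middle is near x = 0.548. The view also shows the post tip inside the sleeve at (460,209).

Call:
{"name": "step_arm", "arguments": {"targets": [[[-0.01, 0, 0.01], [0, 0, 0], 0.2], [[-0.002, 0, 0.02], [0, 0, 0], 0.2], [[0, 0, 0.02], [0, 0, 0], 0.2], [[0, 0, 0.01], [0, 0, 0], 0.2], [[0, 0, 0], [0, 0, 0], 0.2], [[0, 0, 0], [0, 0, 0], 0.2], [[0, 0, 0], [0, 0, 0], 0.2], [[0, 0, 0], [0, 0, 0], 0.2]]}}

```text
t: 15.15
eef_pos: [0.5511, 0.1855, 0.2809]
ee_rot: [-3.14, 0.001, -1.591]
force: [0.0, 0.6, 0.2]
width: 0.0525
```

Run:
```python
from meas import *
s=arm.get_state();im,d=viewer.grab_frame("wrist");cv2.imwrite("pics/k.png",im[:,:,::-1])
print(s["eef_pos"],s["ee_rot"],s["qd"][:2])
for v in (130,150,170,190,200):
    row=im[v].astype(int); g=row.min(1); print(v,[(u,g[u]) for u in range(285,345,3)])
```

```text
[0.55112518 0.18551013 0.28088483] [-3.14032412e+00  8.32263914e-04 -1.59129050e+00] [0.00072376 0.00203292]
130 [(285, np.int64(188)), (288, np.int64(184)), (291, np.int64(182)), (294, np.int64(185)), (297, np.int64(181)), (300, np.int64(182)), (303, np.int64(182)), (306, np.int64(183)), (309, np.int64(181)), (312, np.int64(182)), (315, np.int64(184)), (318, np.int64(184)), (321, np.int64(185)), (324, np.int64(187)), (327, np.int64(183)), (330, np.int64(183)), (333, np.int64(175)), (336, np.int64(131)), (339, np.int64(130)), (342, np.int64(132))]
150 [(285, np.int64(184)), (288, np.int64(184)), (291, np.int64(184)), (294, np.int64(183)), (297, np.int64(184)), (300, np.int64(184)), (303, np.int64(185)), (306, np.int64(182)), (309, np.int64(184)), (312, np.int64(167)), (315, np.int64(191)), (318, np.int64(208)), (321, np.int64(211)), (324, np.int64(199)), (327, np.int64(165)), (330, np.int64(172)), (333, np.int64(170)), (336, np.int64(132)), (339, np.int64(129)), (342, np.int64(130))]
170 [(285, np.int64(183)), (288, np.int64(181)), (291, np.int64(178)), (294, np.int64(191)), (297, np
[... 533 characters left out ...]
.int64(131)), (312, np.int64(135)), (315, np.int64(181)), (318, np.int64(197)), (321, np.int64(194)), (324, np.int64(185)), (327, np.int64(144)), (330, np.int64(113)), (333, np.int64(113)), (336, np.int64(111)), (339, np.int64(112)), (342, np.int64(110))]
200 [(285, np.int64(141)), (288, np.int64(142)), (291, np.int64(144)), (294, np.int64(141)), (297, np.int64(141)), (300, np.int64(139)), (303, np.int64(140)), (306, np.int64(142)), (309, np.int64(142)), (312, np.int64(137)), (315, np.int64(176)), (318, np.int64(192)), (321, np.int64(193)), (324, np.int64(185)), (327, np.int64(142)), (330, np.int64(109)), (333, np.int64(112)), (336, np.int64(112)), (339, np.int64(107)), (342, np.int64(110))]
```

View pics/k.png

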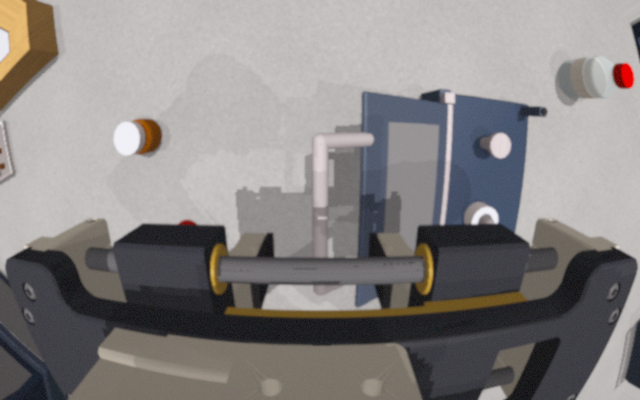

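Call:
{"name": "step_arm", "arguments": {"targets": [[[-0.001, 0, 0.015], [0, 0, 0], 0.2], [[0, 0, 0.02], [0, 0, 0], 0.2], [[0, 0, 0.02], [0, 0, 0], 0.2], [[0, 0, 0.015], [0, 0, 0], 0.2], [[0, 0, 0.01], [0, 0, 0], 0.2], [[0, 0, 0.003], [0, 0, 0], 0.2], [[0, 0, 0], [0, 0, 0], 0.2], [[0, 0, 0], [0, 0, 0], 0.2]]}}

```text
t: 16.0
eef_pos: [0.5513, 0.1867, 0.1978]
ee_rot: [-3.14, 0.001, -1.591]
force: [0.5, 0.5, -0.0]
width: 0.0527
```

Run:
```python
from meas import *
s=arm.get_state();print(s["eef_pos"],s["force"])
for n,b in(("scene",(290,450,80,220)),("side",(240,400,120,260))):
    im,d=viewer.grab_frame(n)
    cv2.imwrite(f"pics/l_{n}.png",cv2.resize(im[b[2]:b[3],b[0]:b[1],::-1],None,fx=4,fy=4,interpolation=0))
im,d=viewer.grab_frame("wrist");cv2.imwrite("pics/l.png",im[:,:,::-1])
```

```text
[0.55128982 0.186726   0.19781563] [ 0.52772959  0.4655973  -0.03706559]
```

View pics/l_scene.png

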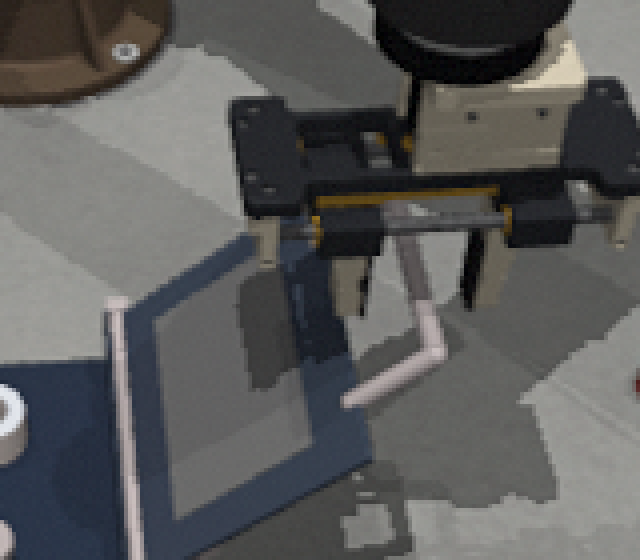

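View pics/l.png

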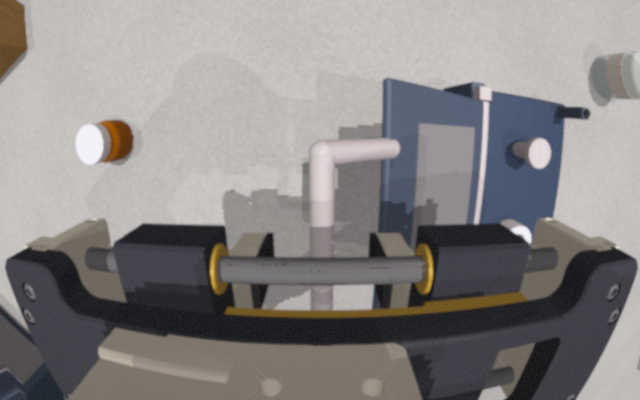

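View pics/l_side.png

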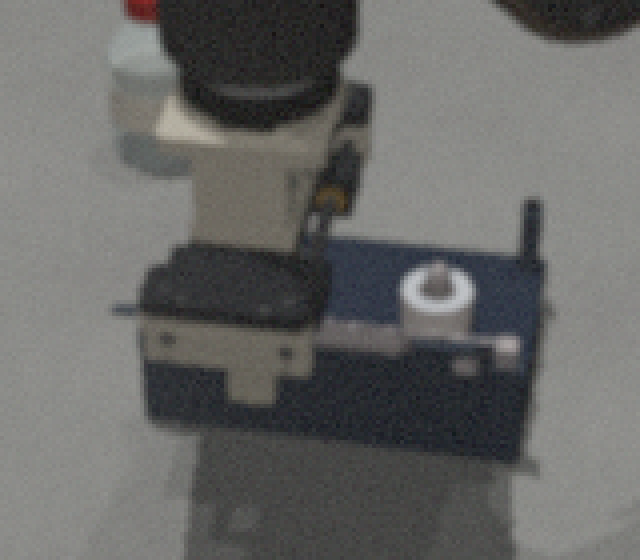

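The bar is between the fingers, near column 321 in the wrist view. Closing on it.

Call:
{"name": "step_arm", "arguments": {"targets": [[[0, 0, 0], [0, 0, 0], 0], [[0, 0, 0], [0, 0, 0], -0.2], [[0, 0, 0], [0, 0, 0], -0.5], [[0, 0, 0], [0, 0, 0], -0.8], [[0, 0, 0], [0, 0, 0], -1], [[0, 0, 0], [0, 0, 0], -1], [[0, 0, 0], [0, 0, 0], -1], [[0, 0, 0], [0, 0, 0], -1]], "grip_force": 25}}

```text
t: 16.95
eef_pos: [0.5508, 0.1865, 0.1969]
ee_rot: [-3.142, 0.0, -1.591]
force: [0.0, -0.1, -0.3]
width: 0.0111
```

Run:
```python
import numpy as np
w=np.r_[.3,.6,np.ones(19),.8,.6,.4,.2,.1]; w=w/w.sum()*(2.45-1.571)
a=2.45-np.r_[0,np.cumsum(w)]
x=np.diff(195*np.cos(a)); z=-np.diff(195*np.sin(a))
for i in range(len(x)): print(i+1,round(a[i+1],3),"toolx %.1f toolz %.1f"%(x[i],z[i]))
```

```text
1 2.438 toolx 1.5 toolz -1.8
2 2.414 toolx 3.1 toolz -3.5
3 2.374 toolx 5.3 toolz -5.7
4 2.334 toolx 5.5 toolz -5.5
5 2.294 toolx 5.7 toolz -5.3
6 2.254 toolx 5.9 toolz -5.0
7 2.214 toolx 6.1 toolz -4.8
8 2.174 toolx 6.3 toolz -4.5
9 2.134 toolx 6.5 toolz -4.3
10 2.094 toolx 6.7 toolz -4.0
11 2.054 toolx 6.8 toolz -3.8
12 2.014 toolx 7.0 toolz -3.5
13 1.975 toolx 7.1 toolz -3.2
14 1.935 toolx 7.2 toolz -2.9
15 1.895 toolx 7.3 toolz -2.6
16 1.855 toolx 7.4 toolz -2.3
17 1.815 toolx 7.5 toolz -2.0
18 1.775 toolx 7.6 toolz -1.7
19 1.735 toolx 7.7 toolz -1.4
20 1.695 toolx 7.7 toolz -1.1
21 1.655 toolx 7.7 toolz -0.8
22 1.623 toolx 6.2 toolz -0.4
23 1.599 toolx 4.7 toolz -0.2
24 1.583 toolx 3.1 toolz -0.1
25 1.575 toolx 1.6 toolz -0.0
26 1.571 toolx 0.8 toolz -0.0
```

Call:
{"name": "step_arm", "arguments": {"targets": [[[0.0015, 0, -0.0018], [0, 0, 0], -1], [[0.0031, 0, -0.0035], [0, 0, 0], -1], [[0.0053, 0, -0.0057], [0, 0, 0], -1], [[0.0055, 0, -0.0055], [0, 0, 0], -1], [[0.0057, 0, -0.0053], [0, 0, 0], -1], [[0.0059, 0, -0.005], [0, 0, 0], -1], [[0.0061, 0, -0.0048], [0, 0, 0], -1], [[0.0063, 0, -0.0045], [0, 0, 0], -1]]}}

```text
t: 17.75
eef_pos: [0.55, 0.1472, 0.2342]
ee_rot: [-3.141, 0.001, -1.591]
force: [-3.5, 5.6, 4.0]
width: 0.0111
```

Call:
{"name": "step_arm", "arguments": {"targets": [[[0.0065, 0, -0.0043], [0, 0, 0], -1], [[0.0067, 0, -0.004], [0, 0, 0], -1], [[0.0068, 0, -0.0038], [0, 0, 0], -1], [[0.007, 0, -0.0035], [0, 0, 0], -1], [[0.0071, 0, -0.0032], [0, 0, 0], -1], [[0.0072, 0, -0.0029], [0, 0, 0], -1], [[0.0073, 0, -0.0026], [0, 0, 0], -1], [[0.0074, 0, -0.0023], [0, 0, 0], -1]]}}

```text
t: 18.55
eef_pos: [0.5488, 0.0904, 0.2599]
ee_rot: [3.142, -0.0, -1.591]
force: [-1.9, 2.6, 2.7]
width: 0.011
```

Call:
{"name": "step_arm", "arguments": {"targets": [[[0.0075, 0, -0.002], [0, 0, 0], -1], [[0.0075, 0, -0.0017], [0, 0, 0], -1], [[0.0075, 0, -0.0014], [0, 0, 0], -1], [[0.007, 0, -0.0011], [0, 0, 0], -1], [[0.006, 0, -0.0008], [0, 0, 0], -1], [[0.005, 0, -0.0004], [0, 0, 0], -1], [[0.003, 0, -0.0002], [0, 0, 0], -1], [[0.002, 0, -0.0001], [0, 0, 0], -1]]}}

```text
t: 19.35
eef_pos: [0.5477, 0.0453, 0.2671]
ee_rot: [3.141, -0.0, -1.591]
force: [-2.8, 1.8, 0.5]
width: 0.0108
```

Run:
```python
from meas import *
s=arm.get_state();print(s["t"],s["eef_pos"],s["force"],s["qd"],s["width"])
for n,b in(("scene",(230,390,90,230)),("side",(240,400,100,240))):
    im,d=viewer.grab_frame(n)
    cv2.imwrite(f"pics/m_{n}.png",cv2.resize(im[b[2]:b[3],b[0]:b[1],::-1],None,fx=4,fy=4,interpolation=0))
    P=cloud(n,im,d); q=P[(P[...,0]>.44)&(P[...,0]<.65)&(abs(P[...,1]-.04)<.05)&(P[...,2]>.10)&(P[...,2]<.235)]
    A=np.c_[q[:,0]-.545,q[:,2]-.09,np.ones(len(q))]
    for _ in range(5):
        c=np.linalg.lstsq(A,q[:,1],rcond=None)[0];r=abs(A@c-q[:,1]);k=r<max(.004,np.median(r)*2);A,q=A[k],q[k]
    print(n,len(q),c)
```

```text
19.35 [0.54774656 0.04526805 0.2671327 ] [-2.82113443  1.77729498  0.54515186] [-0.02934126 -0.00250116 -0.00142929 -0.00059446 -0.00071778  0.03250613] 0.010829502219874911
scene 411 [-0.00690741  0.04272477  0.03515598]
side 3632 [-0.02019722  0.04174022  0.04074448]
```

View pics/m_scene.png

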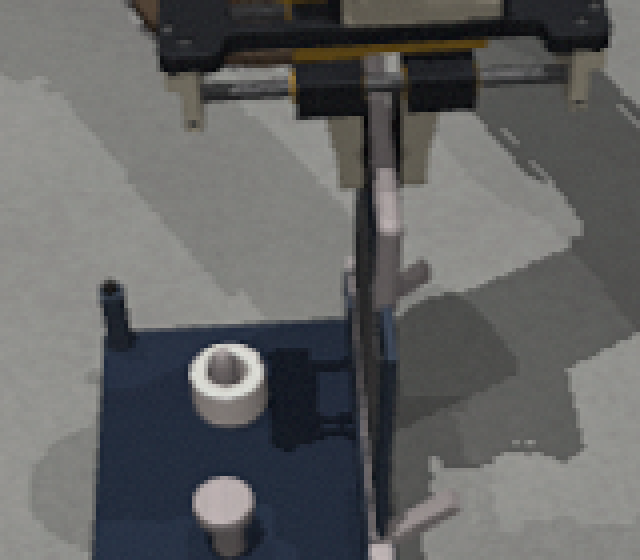

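View pics/m_side.png

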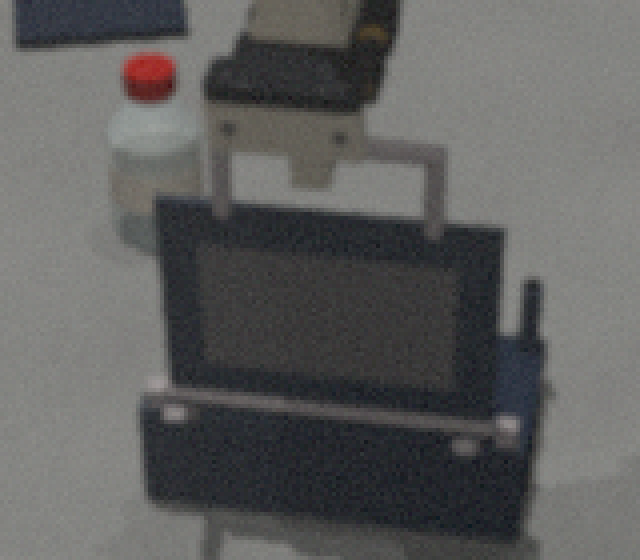

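Both views give a panel lean of 0.042 rad, so the cover is at about 1.613 rad. That leaves about 8 mm more at the bar.

Call:
{"name": "step_arm", "arguments": {"targets": [[[0.001, 0, 0], [0, 0, 0], -1], [[0.002, 0, -0.0001], [0, 0, 0], -1], [[0.002, 0, -0.0001], [0, 0, 0], -1], [[0.002, 0, 0], [0, 0, 0], -1], [[0.001, 0, 0], [0, 0, 0], -1], [[0, 0, 0], [0, 0, 0], -1], [[0, 0, 0], [0, 0, 0], -1], [[0, 0, 0], [0, 0, 0], -1]]}}

```text
t: 20.25
eef_pos: [0.5476, 0.0376, 0.2675]
ee_rot: [3.141, -0.0, -1.591]
force: [-3.9, 0.9, 1.5]
width: 0.0113
```

Call:
{"name": "step_arm", "arguments": {"targets": [[[0, 0, 0], [0, 0, 0], -1], [[0, 0, 0], [0, 0, 0], -1], [[0, 0, 0], [0, 0, 0], -1], [[0, 0, 0], [0, 0, 0], -1], [[0, 0, 0], [0, 0, 0], -1], [[0, 0, 0], [0, 0, 0], -1], [[0, 0, 0], [0, 0, 0], -1], [[0, 0, 0], [0, 0, 0], -1]]}}

```text
t: 21.05
eef_pos: [0.5476, 0.0376, 0.2675]
ee_rot: [3.141, 0.0, -1.591]
force: [-4.4, 2.1, 1.3]
width: 0.0113
```

Run:
```python
from meas import *
s=arm.get_state();print(s["t"],s["eef_pos"],s["force"],s["qd"],s["width"])
for n in("scene","side"):
    im,d=viewer.grab_frame(n); cv2.imwrite(f"pics/n_{n}.png",im[:,:,::-1])
    P=cloud(n,im,d); q=P[(P[...,0]>.44)&(P[...,0]<.65)&(abs(P[...,1]-.04)<.05)&(P[...,2]>.10)&(P[...,2]<.235)]
    A=np.c_[q[:,0]-.545,q[:,2]-.09,np.ones(len(q))]
    for _ in range(5):
        c=np.linalg.lstsq(A,q[:,1],rcond=None)[0];r=abs(A@c-q[:,1]);k=r<max(.004,np.median(r)*2);A,q=A[k],q[k]
    print(n,len(q),c)
    b=P[(P[...,0]>.57)&(P[...,0]<.605)&(abs(P[...,1]-.04)<.03)&(P[...,2]>.275)&(P[...,2]<.30)]; print("bar",len(b),b.mean(0) if len(b) else 0, b.max(0)if len(b) else 0)
    q=P[(abs(P[...,0]-.487)<.04)&(abs(P[...,1]+.045)<.04)&(P[...,2]>.052)&(P[...,2]<.069)]; print("sleeve",q.min(0),q.max(0))
```

```text
21.05 [0.54762728 0.03763301 0.26746639] [-4.43364498  2.09838738  1.2759948 ] [ 0.00037309 -0.00126106  0.00097716  0.00124618  0.00033206  0.00039579] 0.011328063772021071
scene 246 [ 7.61833840e-05 -6.37558481e-03  3.59332635e-02]
bar 86 [0.5880284  0.03808111 0.28813644] [0.60477532 0.04430447 0.29081664]
sleeve [ 0.46643599 -0.06576662  0.05229017] [ 0.5117462  -0.02092503  0.06880761]
side 3721 [-0.02085124  0.00313573  0.04076169]
bar 3 [0.60120468 0.04365698 0.27717108] [0.60375531 0.04444447 0.27773625]Traceback (most recent call last):
  File "<stdin>", line 11, in <module>
    return umr_minimum(a, axis, None, out, keepdims, initial, where)
ValueError: zero-size array to reduction operation minimum which has no identity
```

View pics/n_scene.png

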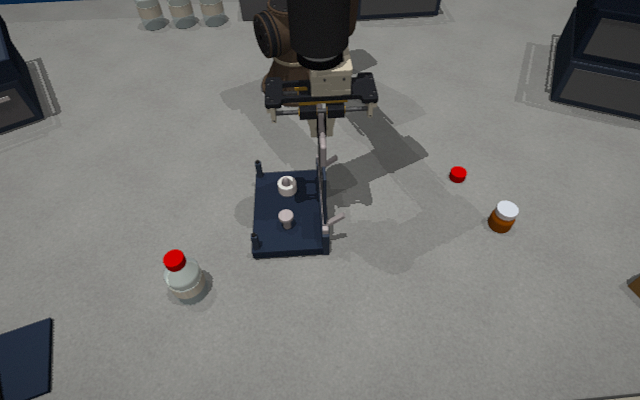

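The panel reads plumb to within about 0.006 rad in both views. The arm is still, the sleeve is on the plain post at (286,185), and the bottle, jar and cap haven't moved. Handing in.

```bash
python3 -c "
from station import ticket
print(ticket.job_done())"
```

```text
the job is handed in; nothing more can be done
None
```

I slipped the sleeve over the plain post and let go of it. Then I gripped the cover's bar, swung the cover up to plumb, and handed the job in at about 21 s with the bar still held.

- **Sleeve:** in the last scene view it is on the plain post. After release its top read 61–63 mm in both views, where fully down would be 63 mm. The final side view could not confirm this: it found no sleeve points with the upright cover now in the way, and the check stopped there with an error.
- **Cover:** the panel's lean measured +0.003 rad from the side camera and −0.006 rad from the scene camera, against 0.08 allowed. The bar is at about 0.285 m, the arm is still, and the grip is set to 25 N with the fingers at 11 mm on the 12 mm bar.
- **Force reading:** the wrist shows a steady side force of about 4–5 N while holding, well under the limit. I didn't measure the finger contact force directly.
- **Bottle, jar and cap:** all three look unmoved in the last picture.
- **Disagreements between cameras:** the wrist and fixed cameras differed by about 2–3 mm on the post's position. I settled it by comparing the sleeve and post in the side view before lowering, and the sleeve went on with no noticeable force.

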